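Clear the jammed bushing from the ball feed chute

TASK

A flanged steel bushing has got into the ball chute of the roundness-testing bench and is stuck at the narrowing, holding the balls back. Lift it out so that all three balls roll down in a row to the stop at the low end of the chute, and stand the bushing upright on its flange in the square grey reject tray, setting it down without dropping it.

Things in the scene. Friction and masses are not known exactly. Their poses are not given: they have to be found in the camera images.
- bushing_mid (a point): Jammed steel bushing, 160 g, 60 mm tall, stem 22 mm across on a flange 32 mm across, 8 mm thick. It stands on its flange in the chute, square to the sloping floor (leaning 0.14 rad downhill). Point: on its axis, half-way up (30 mm above its underside); z to its top. Grip the stem above the walls, closing across the chute. A twin standing on the table is not part of the job.
- chute_stop (a point): Fixed chute, 300 mm open channel sloping 8 degrees (0.14 m/m). Point: mid-floor at the face of the low-end stop plate, 34 mm above the table. x level, downhill; y across; z up. Walls 4 mm thick, 12 mm high; stop plate 24 mm high. Channel 34 mm wide, narrowing to 28 mm for the last 95 mm; the jam is 115 mm uphill of the stop.
- ball2_center (a point): Centre of the uppermost of three loose steel balls, 24 mm across, in a row uphill of the bushing. They roll down by themselves once it is out; in a full row at the stop this ball's centre is 58 mm uphill of the stop face and 20 mm above the stop point.
- tray_in (a point): Fixed square grey plastic reject tray, 120 x 120 mm outside, walls 4 mm thick, 22 mm high. Point: centre of its inner floor, 4 mm above the table; z up, x and y along the sides. (The round steel dish of similar size with a ring in it is not part of the job.)
Mind the look-alikes: they are no part of the job. Leave any blue or orange look-alike of the part that bears tray_in alone. Leave any green look-alike of the part that bears bushing_mid alone.

How it is judged:
By the outcome, as a careful person would: the job done as asked, in the order asked, and still so for the second after the job is handed in, with the robot touching nothing.
It also fails if it takes over 35 s, if anything falls off the work surface, if the arm or the gripper's body presses on something with over 40 N, if the wrist force passes 120 N, or if a joint passes its speed limit or range.

ROBOT

A 7-joint arm with a two-finger parallel gripper is mounted at the origin on the work surface. World frame = base frame: x ahead of the robot, y to its left, z up, the work surface at z = 0. Lengths are in m, angles in rad, forces in N, time in s.
With the tool pointing down it reaches from about 0.425 to 0.875 m from the base axis. Payload 4.7 kg.
Tool frame: the origin (TCP) lies on the centre line of the jaws, within the pads' length; the fingertips stand 22 mm ahead of it and the grasp point (between the pads) lies 3 mm ahead of it; z points along the fingers, y is the direction in which the jaws open and shut (so a half turn about z gives the same grasp; the last joint's range is limited). The gripper opens to 85 mm and grips with 20 to 120 N. Pads are 22 mm wide; open, the fingers measure 114 mm over their backs; the gripper's body (76 mm by 85 mm) begins 54 mm behind the grasp point. The pads swing forward as they close: fully open they stand 13 mm farther back than shut.
Start: joints at [1.274, 0.321, -0.07, 1.45, 0.023, 1.371, -0.057], TCP at [0.199, -0.619, 0.253] pointing down, gripper open.
Joint ranges: [-2.86, 2.86], [-0.3, 2.09], [-1.38, 1.24], [0.06, 2.45], [-1.56, 4.7], [0.09, 2.05], [-2.69, 2.69]. Speed limits (rad/s): [2.57, 2.57, 3.14, 3.14, 3.14, 3.14, 3.14].

INTERFACE

Orientations are given as [roll, pitch, yaw] about the fixed x, y, z axes, in that order (R = Rz(yaw) Ry(pitch) Rx(roll)).
In Python, from station import * gives the robot as it stands. The module is installed in compiled form; this text tells all that it offers.
- The arm moves only by the tool servo_tool, never from a script. Its argument "deltas" is a list of rows, each a list of 3 entries, a list of its own where there are three numbers: the turn, a rotation vector about the tool's x, y, z in degrees, then the shift along the tool's x, y, z in cm, then the finger opening in cm, from 0 to 8.54. A call has 1 to 10 rows; each row is the pose to reach, as a shift and turn from the pose commanded when the call began, along the tool's axes at that moment; what a row does not reach only later rows make up. A row lasts 1/8 s, in which the tool goes at most 62.5 mm and 10.7 degrees, less where a joint would pass 70% of its speed; a pose out of reach is approached as far as the arm can. A call with a gripper value outside its range is refused whole. The fingers move at their own pace and stop on an object; "grip_force" is the grip in N (left out, the last holds). Time passes only in rows, so rows that repeat a pose let the fingers close. It gives the time, the measured TCP pose, the force and the opening at its end, in the units of the state.
- state(): the state, without advancing time (a new reading comes with each control period).
- capture(name): name is "side" or "top" or "wrist"; returns the picture (400x640x3 uint8, red, green, blue); there is no depth.
- camera_info(name): a dict with "mtx" (3x3 intrinsics, pixels), "k1" (the pictures are not rectified: a ray, as slopes to the right and down, at radius r is drawn at 1 + k1 r^2 times it, then the intrinsics apply), "eye" and "orientation" of the camera in the world. Camera axes: x right, y down, z forward; pixel columns grow to the right and rows downward; lengths in m; the calibration is good to about 2 mm. A picture is of the moment at which its call begins: read the wrist's pose just before it. camera_info takes no time and is no camera call; for the wrist camera it gives the pose at the moment of the call.
- job_done(): hands the job in, once; it reports no verdict.
The state is a dict: "time_s": time; "qpos": joint angles; "joint_velocities": joint speeds; "joint_torque": joint torques, N m; "ee_pos": TCP position; "tool_rot": TCP orientation; "wrist_force": force on the tool from outside, world axes, zero at the start; "moment": the same for the moment, N m; "width": finger opening in m.
Only numpy, scipy, OpenCV 4.12 (cv2) and the standard library are available. Lean on these libraries where they do the work, as an engineer would, in place of code of your own. Each camera call takes 0.05 s, during which the arm holds its last target.

## Working session

There is one attempt and no reset: what is moved stays moved. The work goes in short steps, Python scripts to look and compute and a tool call to move; the robot and the scene stay as the last step left them, time stands still between calls to the robot, and variables do not carry over. Pictures are saved under pics/ and viewed, and the job is handed in when it is done.

Besides the shell and the picture viewer there is one more tool, called after "Request:" as name(argument=value, ...), one argument or row to a line, values as JSON. servo_tool: Moves the arm, as the interface text tells. Its arguments: {"type":"object","properties":{"deltas":{"type":"array","items":{"type":"array"}},"grip_force":{"type":"number"}},"required":["deltas"]}

```bash
mkdir -p pics
python3 - <<'E'
from station import *
import cv2
s=state();print(s)
for n in ("side","top","wrist"):
    i=camera_info(n);print(n,i)
    cv2.imwrite(f"pics/{n}0.png",capture(n)[:,:,::-1])
E
```

```text
{'time_s': 0.0, 'qpos': array([ 1.27412051,  0.32182083, -0.07006393,  1.45168536,  0.02258122,
        1.37078699, -0.05687968]), 'joint_velocities': array([ 0.00031814,  0.00091114, -0.00132347,  0.00041467, -0.00127552,
        0.00127884,  0.0004833 ]), 'joint_torque': array([-1.47833471e-04, -4.93579280e+01, -3.82066034e-01, -3.14328861e+01,
        1.30708769e-02,  1.13855180e-02,  3.99494112e-06]), 'ee_pos': array([ 0.19856516, -0.61840576,  0.25221949]), 'tool_rot': array([-3.13968052e+00,  8.66823570e-05,  3.10803528e-01]), 'wrist_force': array([0.26342229, 0.31389266, 0.14957666]), 'moment': array([-0.01450022,  0.00953277, -0.03902584]), 'width': 0.0855726024521942}
side {'mtx': array([[368.10158469,   0.        , 319.10708088],
       [  0.        , 368.10158469, 195.0182156 ],
       [  0.        ,   0.        ,   1.        ]]), 'k1': -0.08108145845570901, 'eye': array([0.41723015, 0.61036658, 0.65811864]), 'orientation': array([-2.24136522, -0.01190057, -3.08488739])}
top {'mtx': array([[393.27141838,   0.        , 323.56910971],
       [  0.        , 393.27141838, 206.19284344],
       [  0.        ,   0.        ,   1.        ]]), 'k1': -0.05110947163709476, 'eye': array([ 0.33575792, -0.08320977,  0.95678242]), 'orientation': array([-3.00948616, -0.01836583, -1.56525247])}
wrist {'mtx': array([[287.55040356,   0.        , 317.1502247 ],
       [  0.        , 287.55040356, 199.29858764],
       [  0.        ,   0.        ,   1.        ]]), 'k1': -0.046981844623475766, 'eye': array([ 0.27448521, -0.59427362,  0.37296225]), 'orientation': array([ 2.82861456e+00,  1.16504649e-03, -1.26036051e+00])}
```

View pics/side0.png

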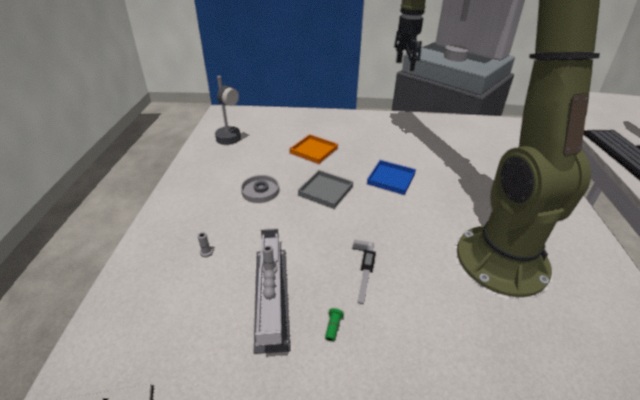

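View pics/top0.png

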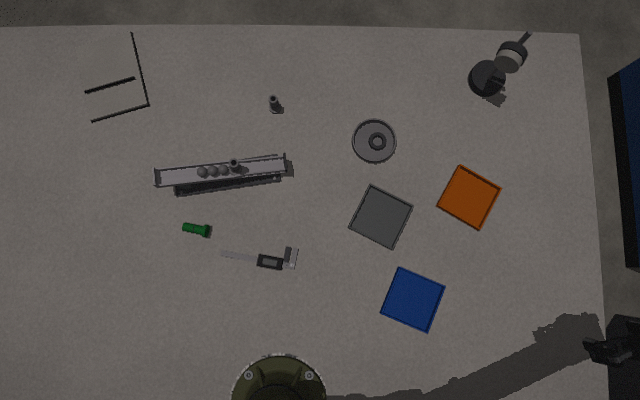

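View pics/wrist0.png

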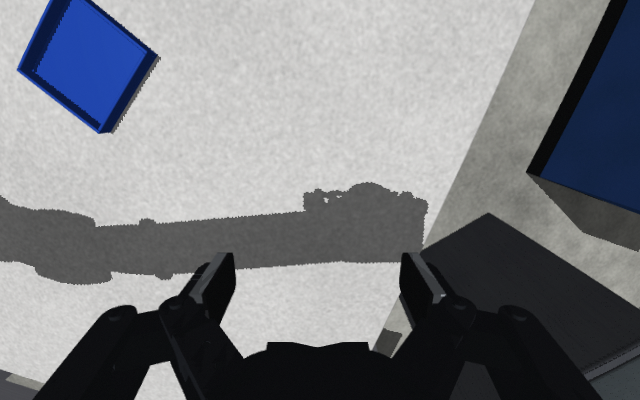

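Run:
```python
import cv2
t=cv2.imread("pics/top0.png");s=cv2.imread("pics/side0.png")
cv2.imwrite("pics/tz.png",cv2.resize(t[140:205,145:305],None,fx=5,fy=5,interpolation=cv2.INTER_CUBIC))
cv2.imwrite("pics/sz.png",cv2.resize(s[225:355,235:305],None,fx=4.5,fy=4.5,interpolation=cv2.INTER_CUBIC))
cv2.imwrite("pics/tz2.png",cv2.resize(t[175:255,340:420],None,fx=6,fy=6,interpolation=cv2.INTER_CUBIC))
```

```text
(no output)
```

View pics/tz.png

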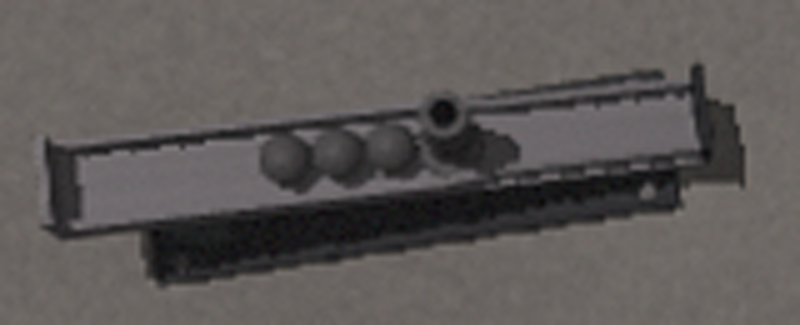

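View pics/sz.png

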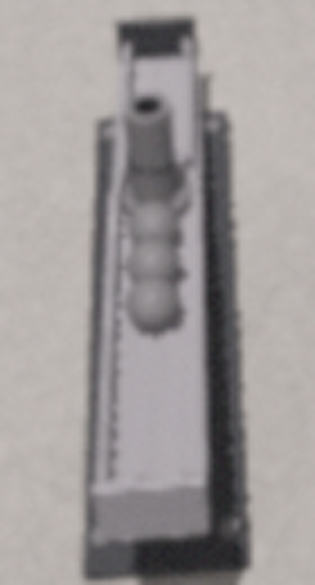

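View pics/tz2.png

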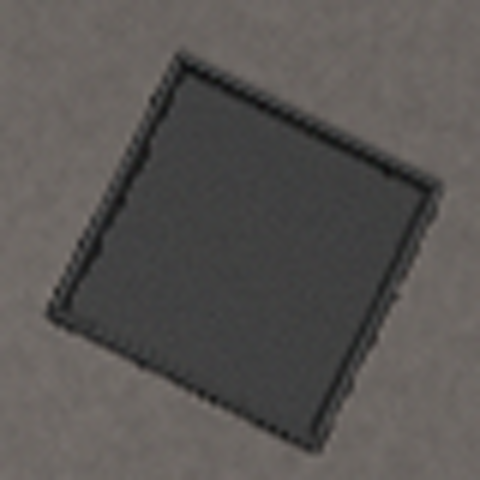

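```bash
cat > h.py <<'E'
from station import *
import numpy as np,cv2
from scipy.spatial.transform import Rotation as R
def ray(n,u,v,info=None):
    i=info or camera_info(n);K=i["mtx"];k1=i["k1"]
    p=cv2.undistortPoints(np.array([[[u,v]]],float),K,np.array([k1,0,0,0,0.]))[0,0]
    d=R.from_euler("xyz",i["orientation"]).as_matrix()@np.array([p[0],p[1],1.])
    return np.array(i["eye"]),d
def plane(n,u,v,z,info=None):
    e,d=ray(n,u,v,info);return e+d*(z-e[2])/d[2]
def two(a,b):
    (e,d),(f,g)=a,b
    t=np.linalg.lstsq(np.c_[d,-g],f-e,rcond=None)[0]
    p,q=e+d*t[0],f+g*t[1];return (p+q)/2,np.linalg.norm(p-q)
def T(U,V): return ((U+.5)/5-.5+145,(V+.5)/5-.5+140)
def S(U,V): return ((U+.5)/4.5-.5+235,(V+.5)/4.5-.5+225)
E
python3 - <<'E'
from h import *
np.set_printoptions(precision=4,suppress=True)
def m(n,t,s):print(n,*two(ray("top",*T(*t)),ray("side",*S(*s))))
m("bush top",(445,112),(149,105))
m("ball2",(286,158),(154,302)); m("ball1",(340,154),(154,258)); m("ball0",(393,150),(155,218))
m("stop top L",(698,68),(118,22)) ; m("stop top R",(705,160),(192,20))
m("stop top mid",(701,114),(155,21))
m("uphill end mid",(46,185),(150,488))
print("bush top plane",plane("top",*T(445,112),.1095),plane("side",*S(149,105),.1095))
for z in (.058,):
  for c in ((698,68),(705,160)): print("stop",plane("top",*T(*c),z))
  for c in ((118,22),(192,20)): print("stop side",plane("side",*S(*c),z))
c=[]
for U,V in ((180,55),(440,185),(320,450),(50,315)):
  p=plane("top",(U+.5)/6-.5+340,(V+.5)/6-.5+175,.022);c.append(p);print(p)
c=np.array(c);print(c.mean(0),np.linalg.norm(c-np.roll(c,1,0),axis=1))
q=[plane("side",u,v,.022) for u,v in ((327,172),(353,186),(333,206),(299,189))];print(np.mean(q,0),q)
E
```

```text
bush top [0.5444 0.1005 0.1106] 0.0008632059291218532
ball2 [0.5317 0.1807 0.074 ] 0.00021437006361003347
ball1 [0.5349 0.1564 0.0726] 0.001424800554016979
ball0 [0.5379 0.1325 0.0706] 0.0024564014975622566
stop top L [ 0.5811 -0.0059  0.0576] 0.0018956501443485548
stop top R [ 0.54   -0.01    0.0571] 0.007586010162769627
stop top mid [ 0.5605 -0.0077  0.0575] 0.0048115718554984305
uphill end mid [0.5146 0.2815 0.0961] 0.0013867530824900195
bush top plane [0.5452 0.1008 0.1095] [0.5442 0.0996 0.1095]
stop [ 0.58  -0.006  0.058]
stop [ 0.5359 -0.0101  0.058 ]
stop side [ 0.582  -0.0057  0.058 ]
stop side [ 0.5437 -0.01    0.058 ]
[ 0.5159 -0.2109  0.022 ]
[ 0.4637 -0.3155  0.022 ]
[ 0.3574 -0.2651  0.022 ]
[ 0.4103 -0.158   0.022 ]
[ 0.4368 -0.2374  0.022 ] [0.1181 0.1169 0.1177 0.1194]
[ 0.4317 -0.226   0.022 ] [array([ 0.4377, -0.3043,  0.022 ]), array([ 0.3602, -0.2395,  0.022 ]), array([ 0.4153, -0.1462,  0.022 ]), array([ 0.5136, -0.2142,  0.022 ])]
```

```bash
cat >> h.py <<'E'
np.set_printoptions(precision=3,suppress=True)
D=np.array([.134,-.991,0]);D/=np.linalg.norm(D)
A=np.sin(.14)*D+np.cos(.14)*np.array([0,0,1.])
def rot(a):  # tool z=-a, y across chute
    z=-a; y=np.array([-D[1],D[0],0]); y-=z*(y@z); y/=np.linalg.norm(y); return np.c_[np.cross(y,z),y,z]
def delta(p,Rt):
    s=state();R0=R.from_euler("xyz",s["tool_rot"]).as_matrix()
    print("turn",np.degrees(R.from_matrix(R0.T@Rt).as_rotvec()),"cm",100*R0.T@(np.array(p)-s["ee_pos"]),"t",s["time_s"],"F",s["wrist_force"],"w",s["width"])
TOP=np.array([.5444,.1005,.110])
def grasp(h,top=TOP): return top-A*(.06-h)+.003*A
E
python3 - <<'E'
from h import *
delta(grasp(.127),rot(A)); print(grasp(.127))
E
```

```text
turn [  5.522   6.625 -79.755] cm [ 54.741 -56.91    7.393] t 0.15 F [ 0.092 -0.364 -0.249] w 0.08535528031861608
[0.546 0.091 0.179]
```

Request:
servo_tool(
  deltas=[
    [[5.5,6.6,-79.8],[54.7,-56.9,7.4],8.5],
    [[5.5,6.6,-79.8],[54.7,-56.9,7.4],8.5],
    [[5.5,6.6,-79.8],[54.7,-56.9,7.4],8.5],
    [[5.5,6.6,-79.8],[54.7,-56.9,7.4],8.5],
    [[5.5,6.6,-79.8],[54.7,-56.9,7.4],8.5],
    [[5.5,6.6,-79.8],[54.7,-56.9,7.4],8.5],
    [[5.5,6.6,-79.8],[54.7,-56.9,7.4],8.5],
    [[5.5,6.6,-79.8],[54.7,-56.9,7.4],8.5],
    [[5.5,6.6,-79.8],[54.7,-56.9,7.4],8.5],
    [[5.5,6.6,-79.8],[54.7,-56.9,7.4],8.5],
  ],
  grip_force=50,
)

```text
time_s: 1.4
ee_pos: [0.4726, -0.0582, 0.1948]
tool_rot: [3.141, -0.137, 1.706]
wrist_force: [1.3, -1.2, -0.0]
width: 0.0853
```

Run:
```python
from h import *
s=state();print(s["ee_pos"],s["qpos"])
delta(grasp(.127),rot(A))
```

```text
[ 0.473 -0.058  0.195] [ 0.799  0.055 -0.652  1.9   -0.105  1.238  0.318]
turn [0.034 0.158 0.019] cm [13.445  9.241  3.426] t 1.4 F [ 1.255 -1.169 -0.039] w 0.08529132127512072
```

Request:
servo_tool(
  deltas=[
    [[0,0,0],[13.4,9.2,3.4],8.5],
    [[0,0,0],[13.4,9.2,3.4],8.5],
    [[0,0,0],[13.4,9.2,3.4],8.5],
    [[0,0,0],[13.4,9.2,3.4],8.5],
    [[0,0,0],[13.4,9.2,3.4],8.5],
  ],
)

```text
time_s: 2.02
ee_pos: [0.5444, 0.0876, 0.1793]
tool_rot: [-3.141, -0.137, 1.705]
wrist_force: [0.8, 0.2, 0.4]
width: 0.0851
```

Run:
```python
from h import *
delta(grasp(.127),rot(A))
i=camera_info("wrist");im=capture("wrist");cv2.imwrite("pics/w1.png",im[:,:,::-1])
import pickle;pickle.dump(i,open("w1.pkl","wb"))
```

```text
turn [-0.048  0.152  0.006] cm [0.296 0.168 0.037] t 2.025 F [0.785 0.193 0.391] w 0.08506799359401865
```

View pics/w1.png

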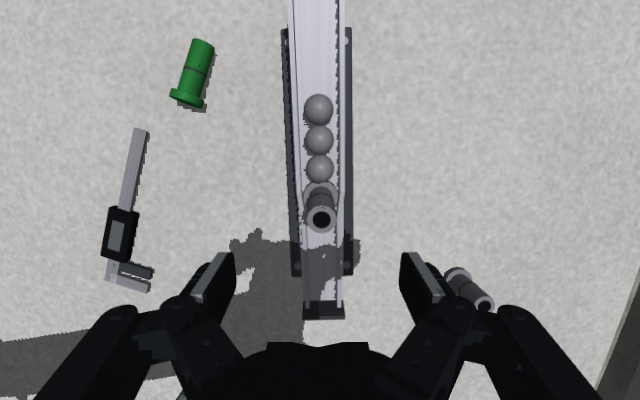

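Run:
```python
from h import *
import pickle;i=pickle.load(open("w1.pkl","rb"))
print("bush top",plane("wrist",321,219,.110,i), two(ray("wrist",321,219,i),ray("side",*S(149,105))),two(ray("wrist",321,219,i),ray("top",*T(445,112))))
print("twin top",two(ray("top",273,99),ray("side",202,236)))
b=[plane("wrist",*c,z,i) for c,z in (((318,108),.077),((319,139),.073),((320,168),.070))];print(b)
# stop mid
print("stop",plane("wrist",323,303,.058,i),plane("wrist",303,303,.058,i),plane("wrist",343.5,303,.058,i))
```

```text
bush top [0.546 0.1   0.11 ] (array([0.545, 0.1  , 0.109]), np.float64(0.0020343980575779994)) (array([0.546, 0.1  , 0.11 ]), np.float64(0.0013796436352619772))
twin top (array([0.715, 0.024, 0.056]), np.float64(0.00037332722207320576))
[array([0.533, 0.18 , 0.077]), array([0.537, 0.156, 0.073]), array([0.541, 0.133, 0.07 ])]
stop [0.562 0.006 0.058] [0.543 0.003 0.058] [0.581 0.008 0.058]
```

```bash
sed -i 's/^TOP=.*/TOP=np.array([.545,.1003,.110])/' h.py
python3 - <<'E'
from h import *
delta(grasp(.037),rot(A))
E
```

```text
turn [-0.023  0.173 -0.07 ] cm [0.361 0.228 9.054] t 2.075 F [0.201 0.595 0.3  ] w 0.08512914679746007
```

Request:
servo_tool(
  deltas=[
    [[0,0,0],[0.36,0.23,1],8.5],
    [[0,0,0],[0.36,0.23,4],8.5],
    [[0,0,0],[0.36,0.23,6],8.5],
    [[0,0,0],[0.36,0.23,7],6.0],
    [[0,0,0],[0.36,0.23,7],6.0],
    [[0,0,0],[0.36,0.23,7],6.0],
  ],
)

```text
time_s: 2.82
ee_pos: [0.546, 0.1019, 0.1117]
tool_rot: [3.14, -0.138, 1.706]
wrist_force: [0.0, 0.5, -0.5]
width: 0.0598
```

Run:
```python
from h import *
delta(grasp(.037),rot(A))
cv2.imwrite("pics/w2.png",capture("wrist")[:,:,::-1])
```

```text
turn [0.093 0.127 0.025] cm [-0.161 -0.12   2.145] t 2.825 F [ 0.003  0.461 -0.491] w 0.059812483839796135
```

View pics/w2.png

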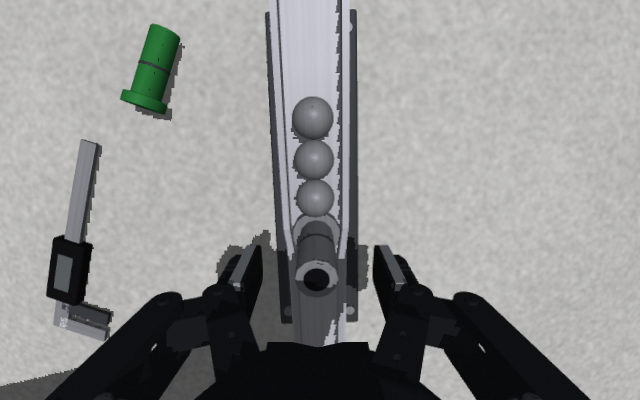

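Request:
servo_tool(
  deltas=[
    [[0,0,0],[-0.12,-0.05,1.1],6.0],
    [[0,0,0],[-0.12,-0.05,2.1],4.5],
    [[0,0,0],[-0.12,-0.05,2.1],3.5],
    [[0,0,0],[-0.12,-0.05,2.1],2.5],
    [[0,0,0],[-0.12,-0.05,2.1],1.5],
    [[0,0,0],[-0.12,-0.05,2.1],1.5],
    [[0,0,0],[-0.12,-0.05,2.1],1.5],
    [[0,0,0],[-0.12,-0.05,2.1],1.5],
  ],
)

```text
time_s: 3.88
ee_pos: [0.5448, 0.1037, 0.0901]
tool_rot: [3.141, -0.138, 1.706]
wrist_force: [0.9, -0.3, -0.1]
width: 0.021
```

Run:
```python
from h import *
delta(grasp(.037),rot(A))
cv2.imwrite("pics/w3.png",capture("wrist")[:,:,::-1])
cv2.imwrite("pics/s3.png",cv2.resize(capture("side")[200:360,200:360],None,fx=3.5,fy=3.5,interpolation=cv2.INTER_CUBIC)[:,:,::-1])
```

```text
turn [0.044 0.116 0.045] cm [-0.057 -0.029 -0.016] t 3.875 F [ 0.882 -0.291 -0.088] w 0.020993558543944805
```

View pics/w3.png

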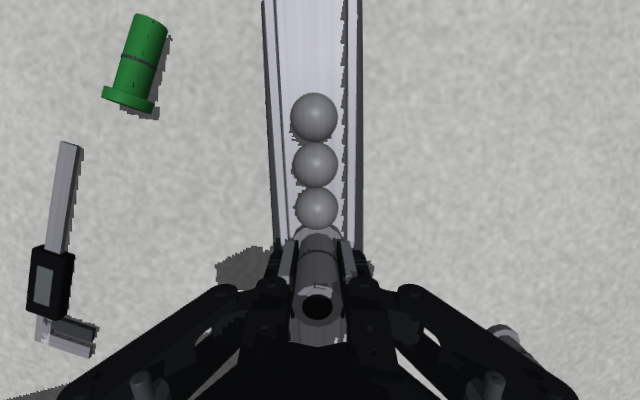

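View pics/s3.png

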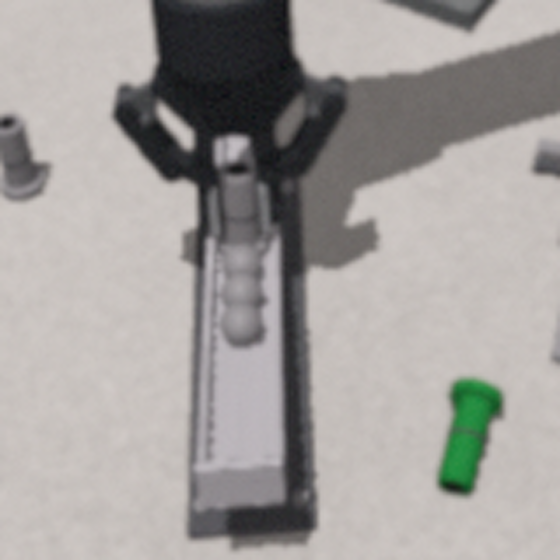

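The pads hold the stem: the wrist view shows it centred at (318, 270), the opening reads 21 mm, and the balls still rest behind it. Lifting next.

Request:
servo_tool(
  deltas=[
    [[0,0,0],[0,0,-0.8],1.5],
    [[0,0,0],[0,0,-2],1.5],
    [[0,0,0],[0,0,-4],1.5],
    [[0,0,0],[0,0,-7],1.5],
    [[0,0,0],[0,0,-10],1.5],
    [[0,0,0],[0,0,-12],1.5],
    [[0,0,0],[0,0,-12],1.5],
    [[0,0,0],[0,0,-12],1.5],
  ],
  grip_force=60,
)

```text
time_s: 4.97
ee_pos: [0.546, 0.0873, 0.2081]
tool_rot: [-3.14, -0.138, 1.706]
wrist_force: [-0.6, 0.1, -1.2]
width: 0.0206
```

Run:
```python
from h import *
tgt=[.435,-.2355]
delta([*tgt,.15],rot(np.array([0,0,1.])))
cv2.imwrite("pics/s4.png",cv2.resize(capture("side")[200:360,200:360],None,fx=3.5,fy=3.5,interpolation=cv2.INTER_CUBIC)[:,:,::-1])
cv2.imwrite("pics/w4.png",capture("wrist")[:,:,::-1])
```

```text
turn [-0.078 -7.902  0.052] cm [-30.996 -15.347   1.584] t 4.975 F [-0.576  0.054 -1.222] w 0.020553798297728115
```

View pics/s4.png

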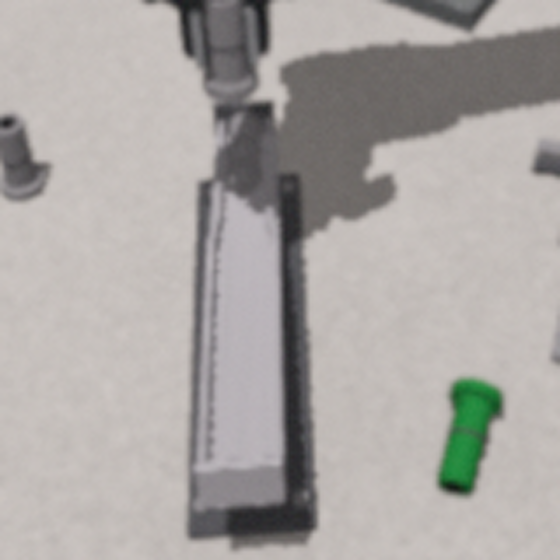

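View pics/w4.png

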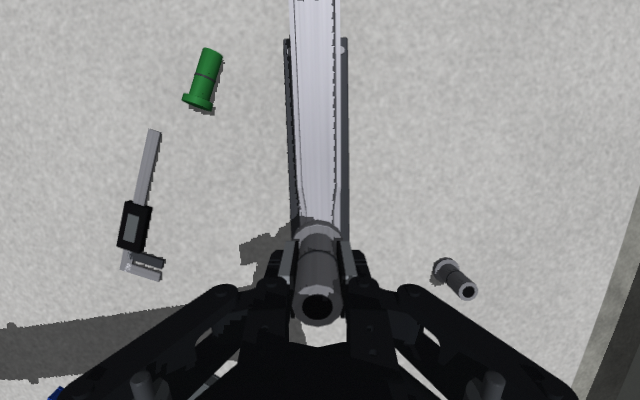

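Request:
servo_tool(
  deltas=[
    [[0,-2,0],[-4,-2,0],1.5],
    [[0,-4,0],[-9,-4.5,0.5],1.5],
    [[0,-7.9,0],[-14,-7,1],1.5],
    [[0,-7.9,0],[-19,-9.5,1.6],1.5],
    [[0,-7.9,0],[-24,-12,1.6],1.5],
    [[0,-7.9,0],[-28,-14,1.6],1.5],
    [[0,-7.9,0],[-31,-15.3,1.6],1.5],
    [[0,-7.9,0],[-31,-15.3,1.6],1.5],
    [[0,-7.9,0],[-31,-15.3,1.6],1.5],
    [[0,-7.9,0],[-31,-15.3,1.6],1.5],
  ],
)

```text
time_s: 6.32
ee_pos: [0.4368, -0.2339, 0.1502]
tool_rot: [3.141, -0.001, 1.708]
wrist_force: [-0.1, -0.3, -1.9]
width: 0.0205
```

Run:
```python
from h import *
print(state()["ee_pos"],state()["qpos"])
delta([.435,-.2355,.045],rot(np.array([0,0,1.])))
cv2.imwrite("pics/s5.png",cv2.resize(capture("side")[100:270,220:390],None,fx=3.5,fy=3.5,interpolation=cv2.INTER_CUBIC)[:,:,::-1])
cv2.imwrite("pics/t5.png",cv2.resize(capture("top")[100:270,140:420],None,fx=2.8,fy=2.8,interpolation=cv2.INTER_CUBIC)[:,:,::-1])
cv2.imwrite("pics/w5.png",capture("wrist")[:,:,::-1])
```

```text
[ 0.437 -0.234  0.15 ] [ 0.948  0.103 -0.533  1.939  0.058  1.114  0.53 ]
turn [ 0.023 -0.04   0.184] cm [-0.141 -0.208 10.515] t 6.325 F [-0.142 -0.294 -1.885] w 0.020468971539797754
```

View pics/s5.png

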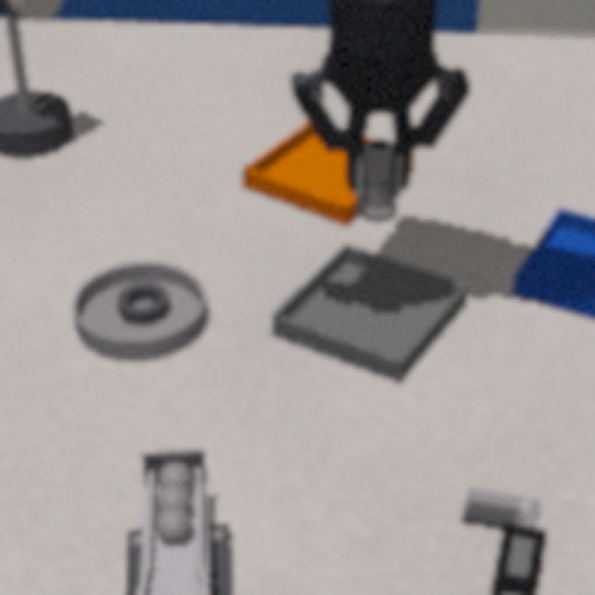

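View pics/t5.png

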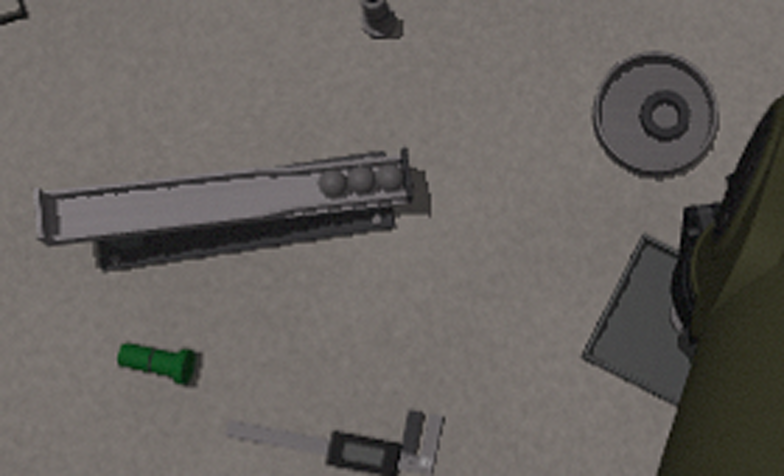

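View pics/w5.png

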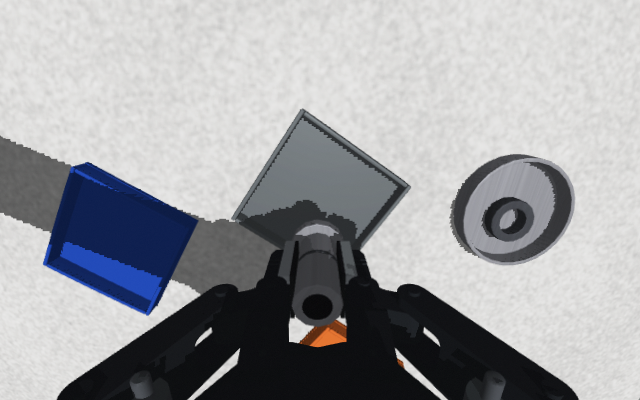

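Run:
```python
from h import *
c=[plane("wrist",u,v,.022) for u,v in ((302,110),(409,186),(233,218))];print(c,(c[1]+c[2])/2,np.linalg.norm(c[0]-c[1]),np.linalg.norm(c[0]-c[2]))
print("flange far edge", plane("wrist",318,224,.115))
delta([.435,-.2355,.045],rot(np.array([0,0,1.])))
```

```text
[array([ 0.415, -0.161,  0.022]), array([ 0.518, -0.212,  0.022]), array([ 0.362, -0.265,  0.022])] [ 0.44  -0.239  0.022] 0.11559922338351221 0.11674040668656999
flange far edge [ 0.436 -0.221  0.115]
turn [ 0.027 -0.006  0.145] cm [-0.078 -0.186 10.532] t 6.475 F [-1.216 -0.221 -1.104] w 0.020455364150068746
```

Request:
servo_tool(
  deltas=[
    [[0,0,0],[-0.3,0,2],1.5],
    [[0,0,0],[-0.3,0,5],1.5],
    [[0,0,0],[-0.3,0,7.5],1.5],
    [[0,0,0],[-0.3,0,9],1.5],
    [[0,0,0],[-0.3,0,9.8],1.5],
    [[0,0,0],[-0.3,0,10],1.5],
    [[0,0,0],[-0.3,0,10],1.5],
    [[0,0,0],[-0.3,0,10],1.5],
  ],
)

```text
time_s: 7.48
ee_pos: [0.4372, -0.2387, 0.051]
tool_rot: [3.14, 0.001, 1.706]
wrist_force: [-0.1, 0.9, -1.6]
width: 0.0208
```

Run:
```python
from h import *
delta([.438,-.237,.044],rot(np.array([0,0,1.])))
cv2.imwrite("pics/s6.png",cv2.resize(capture("side")[100:220,270:390],None,fx=4.5,fy=4.5,interpolation=cv2.INTER_CUBIC)[:,:,::-1])
cv2.imwrite("pics/w6.png",capture("wrist")[:,:,::-1])
```

```text
turn [0.076 0.05  0.036] cm [0.156 0.099 0.696] t 7.475 F [-0.113  0.85  -1.621] w 0.020755234371531768
```

View pics/s6.png

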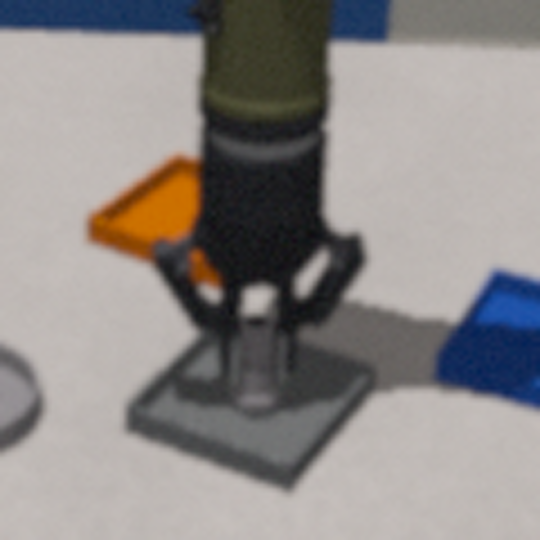

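View pics/w6.png

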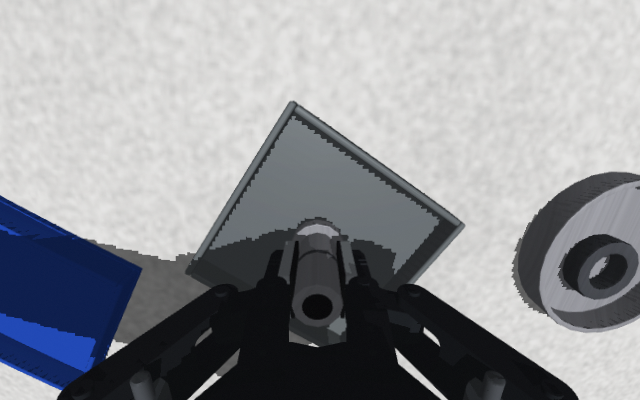

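The bushing hangs upright over the tray middle, at about (318, 230) in the wrist view, roughly 7 mm above the floor. I'll lower it in small steps and watch the force.

Request:
servo_tool(
  deltas=[
    [[0,0,0],[0,0,0.3],1.5],
    [[0,0,0],[0,0,0.5],1.5],
    [[0,0,0],[0,0,0.55],1.5],
    [[0,0,0],[0,0,0.55],1.5],
  ],
)

```text
time_s: 8.07
ee_pos: [0.4367, -0.2383, 0.0446]
tool_rot: [3.141, -0.0, 1.706]
wrist_force: [0.0, 0.8, -1.6]
width: 0.0207
```

Request:
servo_tool(
  deltas=[
    [[0,0,0],[0,0,0.05],1.5],
    [[0,0,0],[0,0,0.1],1.5],
    [[0,0,0],[0,0,0.1],1.5],
  ],
)

```text
time_s: 8.45
ee_pos: [0.4369, -0.2384, 0.0443]
tool_rot: [3.141, 0.0, 1.706]
wrist_force: [-1.7, 0.6, 5.3]
width: 0.0203
```

Contact: the vertical force went from -1.6 to +5.3 N at TCP z 44.3 mm, against 44 mm expected. Releasing now.

Request:
servo_tool(
  deltas=[
    [[0,0,0],[0,0,0],2.2],
    [[0,0,0],[0,0,0],2.6],
    [[0,0,0],[0,0,0],3.2],
    [[0,0,0],[0,0,0],4.5],
    [[0,0,0],[0,0,0],4.5],
    [[0,0,0],[0,0,0],4.5],
  ],
)

```text
time_s: 9.2
ee_pos: [0.4368, -0.2384, 0.0437]
tool_rot: [3.141, -0.0, 1.706]
wrist_force: [-0.1, -1.0, 0.4]
width: 0.0447
```

Run:
```python
from h import *
s=state();print(s["ee_pos"],s["width"],s["wrist_force"])
cv2.imwrite("pics/w7.png",capture("wrist")[:,:,::-1])
```

```text
[ 0.437 -0.238  0.044] 0.044690572453604194 [-0.063 -0.984  0.372]
```

View pics/w7.png

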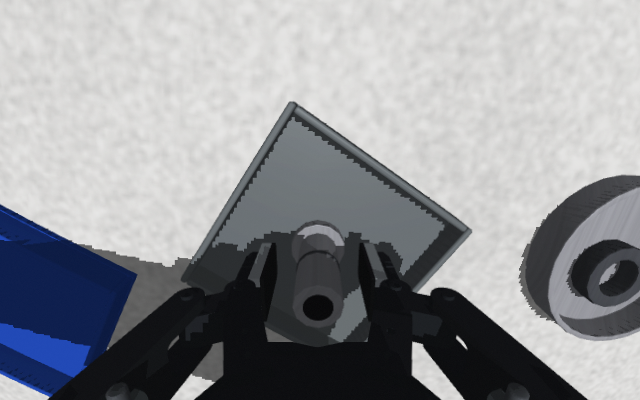

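The bushing stands free at (318, 250-305) with a pad clear on each side. Raising the gripper straight up.

Request:
servo_tool(
  deltas=[
    [[0,0,0],[0,0,-1],4.5],
    [[0,0,0],[0,0,-4],4.5],
    [[0,0,0],[0,0,-8],4.5],
    [[0,0,0],[0,0,-13],4.5],
    [[0,0,0],[0,0,-16],4.5],
    [[0,0,0],[-6,0,-16],4.5],
    [[0,0,0],[-12,0,-16],4.5],
    [[0,0,0],[-12,0,-16],4.5],
    [[0,0,0],[-12,0,-16],4.5],
  ],
)

```text
time_s: 10.38
ee_pos: [0.453, -0.3565, 0.2038]
tool_rot: [3.141, -0.001, 1.706]
wrist_force: [0.2, 0.3, -0.0]
width: 0.0446
```

Run:
```python
from h import *
s=state();print(s["ee_pos"],s["width"],s["wrist_force"],s["time_s"])
w=capture("wrist")
a=cv2.resize(capture("side")[110:290,220:400],(500,500),interpolation=cv2.INTER_CUBIC)
b=cv2.resize(w,(500,312));b=cv2.copyMakeBorder(b,0,188,0,0,cv2.BORDER_CONSTANT)
cv2.imwrite("pics/f.png",cv2.resize(np.hstack([a,b]),(800,400))[:,:,::-1])
cv2.imwrite("pics/ft.png",cv2.resize(capture("top")[100:270,140:420],None,fx=2.8,fy=2.8,interpolation=cv2.INTER_CUBIC)[:,:,::-1])
```

```text
[ 0.453 -0.357  0.204] 0.044617960291030705 [ 0.178  0.342 -0.046] 10.375
```

View pics/f.png

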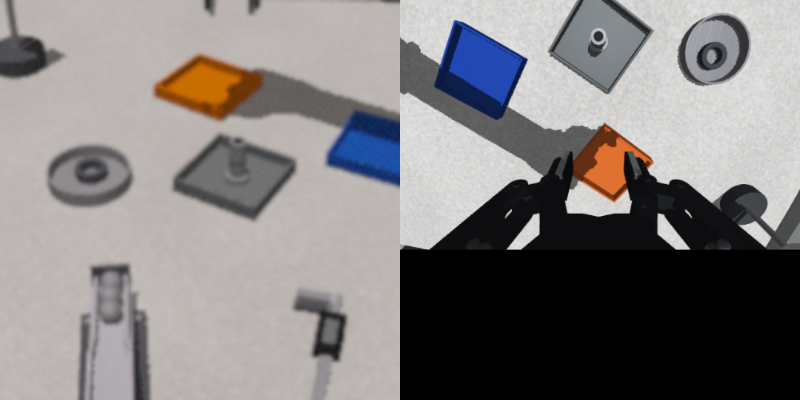

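View pics/ft.png

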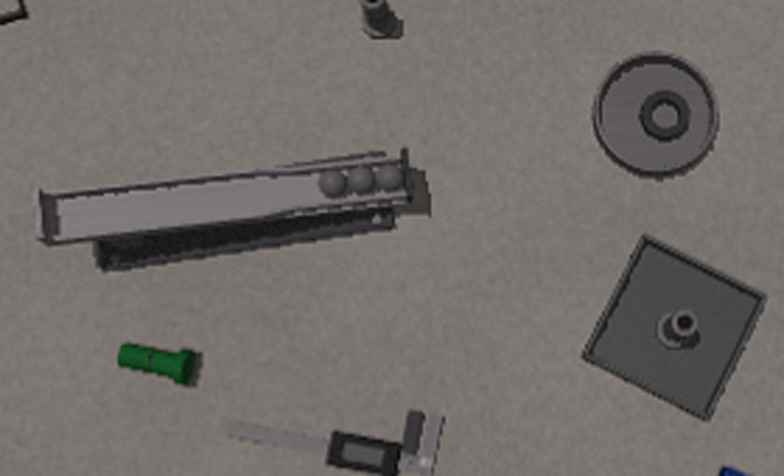

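The bushing stands upright in the middle of the grey tray, at (678, 328) in the top view. The three balls sit in a row at the stop, at x 333-390. Handing in.

```bash
python3 -c "
from h import *
p=plane('top',140+333/2.8,100+183/2.8,.054);print(p)
print(job_done())"
```

```text
[0.551 0.053 0.054]
the job is handed in; nothing more can be done
None
```

The job is done and handed in at about 10.5 s of the 35 s allowed. I gripped the bushing by its stem, lifted it square out of the chute, and stood it upright on its flange in the middle of the square grey tray.

- **Set-down:** I lowered it in small steps until the wrist felt contact (5.3 N, with the tool at 44 mm, as expected). Then I opened the jaws and backed away clear.
- **Bushing:** the last pictures show it upright and free-standing near the tray's centre.
- **Balls:** all three lie in contact in a row at the stop. The uppermost measures about 60 mm uphill of the stop face against the 58 mm nominal, within the calibration error.
- **Other objects:** the twin, the green part, the blue and orange trays and the dish were not touched.
- **Checks that disagreed:** the camera views differed by a few mm on the tray centre, and up to about 14 mm for the stop plate, where I read edge points roughly. The bushing, which I gripped by, agreed to about 2 mm. No check failed.

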